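# Hang the lift-off gate on the draught guard and latch it

### The job

Take the gate out of its slotted rest and, with the gate standing well open, lower it so that both knuckles drop fully down over the two upright hinge pins of the draught guard. Then swing it shut until the sprung catch snaps back in front of its free edge, and let go. Leave the lamp, match box and sample tube where they stand.

Things in the scene. Friction and masses are not known exactly. Their poses are not given: they have to be found in the camera images.
- guard: Draught guard, fixed: open-topped grey sheet-metal enclosure 150 deep (x), 170 wide (y), 128 high (hems to 131), walls and base plate 3, round a spirit lamp. Origin: centre of underside. Front (-x) is the open doorway between flat jambs, front faces x=-75, left y=60..85, right y=-85..-52. Two ears carrying the catch stand out from the right jamb to x=-121, at y=-85..-70, z=50..82.
- pin_low (a point): foot of the lower hinge pin, at guard x=-88, y=72, z=27, on a boss 16 wide, 8 thick; the lower knuckle's underside comes to rest here. Pin upright, 8 diameter, 18 tall, last 5 tapering to 3. Bring the gate in from the front lifted 20 to 50 mm, so that its lower knuckle passes over this pin and under the upper boss (underside at guard z=102)
- pin_top (a point): foot of the upper hinge pin, 83 mm straight above pin_low; same pin and boss, both pins equally tall
- gate: Loose aluminium plate gate, 0.25 kg, with two steel knuckles. Origin: on the hinge axis at the lower knuckle's underside, z up. Plate x=5..11, y=-136..-14, z=-15..101. Shut, its axes are parallel to the guard's; it opens clockwise from above (gate yaw = guard yaw - opening; 1.57 = straight out). Starts upright in the rest. Hung, it turns freely, with play: may droop 4 mm at the free edge.
- knuckle_low (a point): centre of the lower knuckle's hole at its underside (gate origin); knuckles are rings 18 outside, hole 11 diameter, 14 tall
- knuckle_top (a point): centre of the upper knuckle's hole at its underside, 83 mm above knuckle_low
- tab (a point): middle of the grip tab on the gate's top: gate x=8, y=-72, z=120, over the centre of mass. Tab x=3..13 (10 thick), y=-92..-52, z=101..139; grasp here from above, fingers closing along the gate's x
- edge (a point): free vertical edge of the gate, outer face, gate x=5, y=-136, z=39; shut it stands at guard x=-83 (plate 2 mm off the jambs)
- pawl (a joint): sprung catch pawl, dark steel, 14 tall, 30 long, between the ears; upright pivot at guard x=-113, y=-77, z=66. 0 = at rest, tip at x=-89, y=-67..-58, in the way of the gate's free edge; the closing gate pushes it aside (about 0.3 rad, 2 to 4 N at the edge) and it snaps back to 0 when the edge is past guard x=-85, just short of the jamb. The gate can then come back only about 6 mm.
- rest: Slotted rest, fixed: grey plastic base 60 (x) x 132 (y) x 8 with two pairs of posts to z=48 (at y=-54..-30 and 15..39) making an 8 wide, 40 deep slot along its y. Origin: centre of its underside. The gate's plate stands in the slot, gate origin at rest x=-8, y=75, z=23, axes parallel; lift it 45 mm or more to clear the posts. A tall gel imager stands behind it (front face at world x=0.63).
- lamp: small glass spirit lamp, 62 diameter x 78 tall, loose, standing inside the guard on its base plate; origin at the centre of its underside
- match_box: match box 36x54x14, loose; origin at the centre of its underside
- tube: white sample tube with a screw cap lying on its side, 33 diameter x 112 long (y), loose; origin at the centre of its underside

How it is judged:
By the outcome, as a careful person would: the job done as asked, in the order asked, and still so for the second after the job is handed in, with the robot touching nothing.
It also fails if it takes over 48 s, if anything falls off the work surface, if the arm or the gripper's body presses on something with over 40 N, if the wrist force passes 120 N, or if a joint passes its speed limit or range.

### The arm

A 6-joint arm with a two-finger parallel gripper is mounted at the origin on a cart in front of the work surface, level with it; the furniture and walls round the work are solid. World frame = base frame: x ahead of the robot, y to its left, z up, the work surface at z = 0. Lengths are in mm, angles in rad, forces in N, time in s.
With the tool pointing down it reaches from about 275 to 1000 mm from the base axis. Payload 8.4 kg.
Tool frame: the origin (TCP) lies at the very end of the fingers, on their centre line; the grasp point (between the pads) lies 19 mm behind it; z points along the fingers, y is the line along which they close (so a half turn about z gives the same grasp; the last joint's range is limited). The gripper opens to 85 mm and grips with 20 to 120 N. Pads are 22 mm wide; open, the fingers measure 114 mm over their backs; the gripper's body (76 mm by 85 mm) begins 54 mm behind the grasp point. The pads swing forward as they close: fully open they stand 13 mm farther back than shut.
Start: joints at [1.162, 0.353, 1.633, -0, 1.155, -0.002], TCP at [247.294, 573.998, 231.281] pointing down, gripper open.
Joint ranges: [-2.63, 2.63], [-0.92, 2.1], [0.06, 2.66], [-1.3, 4.44], [0, 2.69], [-3.02, 3.02]. Speed limits (rad/s): [2.22, 2.22, 2.79, 3.14, 3.14, 3.14].

### API

Orientations are given as [roll, pitch, yaw] about the fixed x, y, z axes, in that order (R = Rz(yaw) Ry(pitch) Rx(roll)).
In Python, from rig import sensors, grab_frame, camera_params, order gives the robot as it stands. The module is installed in compiled form; this text tells all that it offers.
- The arm moves only by the tool move_arm, never from a script. Its argument "motion" is a list of rows, each a list of 7 numbers: the turn, a rotation vector about the tool's x, y, z in rad, then the shift along the tool's x, y, z in m, then the finger opening in m, from 0 to 0.0854. A call has 1 to 8 rows; each row is the pose to reach, as a shift and turn from the pose commanded when the call began, along the tool's axes at that moment; what a row does not reach only later rows make up. A row lasts 1/8 s, in which the tool goes at most 62.5 mm and 10.7 degrees, less where a joint would pass 70% of its speed; a pose out of reach is approached as far as the arm can. A call with a gripper value outside its range is refused whole. The fingers move at their own pace and stop on an object; "grip_force" is the grip in N (left out, the last holds). Time passes only in rows, so rows that repeat a pose let the fingers close. It gives the time, the measured TCP pose, the force, the opening and the grip force at its end, in the units of the state.
- sensors.sense(): the state, without advancing time (a new reading comes with each control period).
- grab_frame(name): name is "scene" or "top" or "wrist"; returns (picture, depth): 400x640x3 uint8, red, green, blue; 400x640 float32, mm along the optical axis (not along the pixel's ray), 0 where there is no reading.
- camera_params(name): a dict with "camera_matrix" (3x3 intrinsics, pixels), "k1" (the pictures are not rectified: a ray, as slopes to the right and down, at radius r is drawn at 1 + k1 r^2 times it, then the intrinsics apply), "world_from_camera" (4x4, takes a point from camera to world coordinates). Camera axes: x right, y down, z forward; pixel columns grow to the right and rows downward; lengths in mm; the calibration is good to about 2 mm. A picture is of the moment at which its call begins: read the wrist's pose just before it. camera_params takes no time and is no camera call; for the wrist camera it gives the pose at the moment of the call.
- order.sign_off(): hands the job in; it is judged then, once.
The state is a dict: "clock": time; "qpos": joint angles; "qvel": joint speeds; "joint_efforts": joint torques, N m; "eef_pos": TCP position; "tcp_rot": TCP orientation; "contact_force": force on the tool from outside, world axes, zero at the start; "wrist_torque": the same for the moment, N m; "opening": opening from 0.0 (shut) to 1.0 (fully open); "grasp_force": force on a finger pad.
Only numpy, scipy, OpenCV 4.12 (cv2) and the standard library are available. Lean on these libraries where they do the work, as an engineer would, in place of code of your own. Each camera call takes 0.05 s, during which the arm holds its last target. There are 200 camera calls.

## Working session

There is one attempt and no reset: what is moved stays moved. The work goes in short steps, Python scripts to look and compute and a tool call to move; the robot and the scene stay as the last step left them, time stands still between calls to the robot, and variables do not carry over. Pictures are saved under pics/ and viewed, at most 10 in all, crops included, and the job is handed in when it is done.

Besides the shell and the picture viewer there is one more tool, called after "Call:" as name(argument=value, ...) on one line, values as JSON. move_arm: Moves the arm, as the interface text tells. Its arguments: {"type":"object","properties":{"motion":{"type":"array","items":{"type":"array","items":{"type":"number"}}},"grip_force":{"type":"number"}},"required":["motion"]}

```bash
mkdir -p pics; cat > h.py <<'E'
import numpy as np, cv2, pickle
from rig import sensors, grab_frame, camera_params, order
def shot(n,save=None):
    p=camera_params(n); im,d=grab_frame(n)
    if save:
        cv2.imwrite('pics/'+save+'.png',im[:,:,::-1]); pickle.dump((p,im,d),open('pics/'+save+'.pkl','wb'))
    return p,im,d
def cloud(p,d):
    K=np.array(p['camera_matrix'],float);k1=p['k1'];T=np.array(p['world_from_camera'])
    v,u=np.mgrid[:d.shape[0],:d.shape[1]]
    r=cv2.undistortPoints(np.stack([u.ravel(),v.ravel()],1).astype(np.float64)[:,None],K,np.array([k1,0,0,0,0.]))[:,0]
    P=np.c_[r,np.ones(len(r))]*d.reshape(-1,1)
    W=P@T[:3,:3].T+T[:3,3]; W[d.ravel()<=0]=np.nan
    return W.reshape(d.shape+(3,))
E
python3 - <<'E'
from h import *
s=sensors.sense();print(s)
for n in ("scene","top","wrist"):
    p,im,d=shot(n,n+'0');print(n,np.round(p['world_from_camera'],3).tolist(),p['k1'],np.round(p['camera_matrix'],1).tolist(),(d>0).mean())
E
```

```text
{'clock': 0.0, 'qpos': array([ 1.16161607e+00,  3.53629591e-01,  1.63415361e+00, -1.02179744e-05,
        1.15519755e+00, -2.41595940e-03]), 'qvel': array([ 0.00063189, -0.0004108 ,  0.00046155, -0.00024093,  0.00082925,
        0.00106244]), 'joint_efforts': array([-6.17397154e-05, -6.05242538e+01, -3.42076313e+01,  7.11045891e-05,
        9.26282723e-03,  9.54760111e-07]), 'eef_pos': array([247.09364864, 573.55271769, 230.56493766]), 'tcp_rot': array([-3.14020453e+00,  5.98881387e-06,  2.73483249e+00]), 'contact_force': array([ 0.31894088, -0.09728901,  1.08196396]), 'wrist_torque': array([ 0.01757047,  0.02607036, -0.01361955]), 'grasp_force': 0.0, 'opening': 0.9995485228529134}
scene [[0.778, -0.313, 0.544, -187.302], [-0.628, -0.373, 0.684, -928.418], [-0.011, -0.874, -0.486, 766.197], [0.0, 0.0, 0.0, 1.0]] -0.118114390444363 [[436.8, 0.0, 315.2], [0.0, 436.8, 201.5], [0.0, 0.0, 1.0]] 0.989625
top [[0.03, -0.988, 0.152, 379.846], [-0.999, -0.026, 0.031, -57.929], [-0.027, -0.153, -0.988, 1022.923], [0.0, 0.0, 0.0, 1.0]] -0.09332176476770687 [[395.5, 0.0, 319.0], [0.0, 395.5, 205.9], [0.0, 0.0, 1.0]] 0.996046875
wrist [[0.394, 0.875, 0.281, 175.509], [0.919, -0.375, -0.122, 606.352], [-0.002, 0.306, -0.952, 374.281], [0.0, 0.0, 0.0, 1.0]] -0.014540709543717958 [[325.7, 0.0, 315.6], [0.0, 325.7, 196.8], [0.0, 0.0, 1.0]] 0.9959921875
```

View pics/scene0.png

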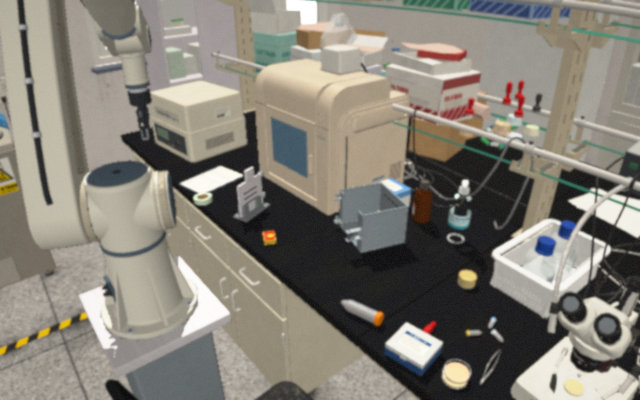

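View pics/top0.png

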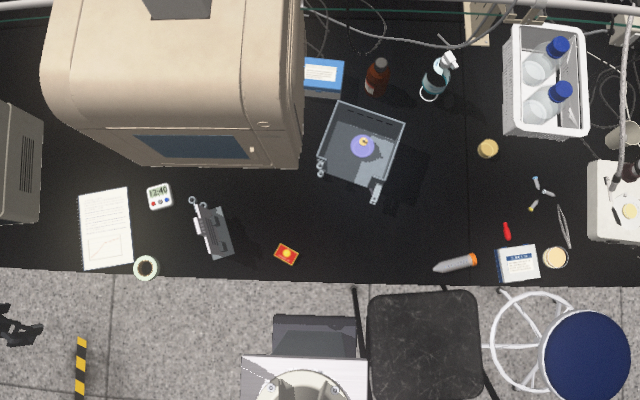

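The scene view shows the gate in its rest near (250,195) and the guard near (372,215). In the top view the gate is near (207,230) with its knuckles toward (193,200). The guard is near (360,145), with hinge bosses at about (321,170) and the catch at about (376,193).

```bash
python3 - <<'E'
from h import *
a=[]
p,im,d=pickle.load(open('pics/top0.pkl','rb'));W=cloud(p,d)
def reg(u0,u1,v0,v1,z0,z1):
    w=W[v0:v1,u0:u1].reshape(-1,3);return w[(w[:,2]>z0)&(w[:,2]<z1)]
t=reg(100,600,240,275,-30,30);print('table',np.nanmedian(t[:,2]))
g=reg(305,412,92,215,118,140);print('guard top',len(g),cv2.minAreaRect(g[:,:2].astype(np.float32)),cv2.boxPoints(cv2.minAreaRect(g[:,:2].astype(np.float32))).round().tolist(),np.median(g[:,2]))
for z0,z1 in((135,175),(100,135),(30,60)):
    q=reg(180,240,190,262,z0,z1);r=cv2.minAreaRect(q[:,:2].astype(np.float32));print('gate',z0,len(q),r,cv2.boxPoints(r).round().tolist(),np.percentile(q[:,2],[5,50,95]))
for n,u,v in(('match',287,255),('tube',456,263)):print(n,W[v,u])
A=cv2.resize(im[185:270,170:270],(400,340),interpolation=cv2.INTER_CUBIC);B=cv2.resize(im[92:212,305:415],(367,400),interpolation=cv2.INTER_CUBIC)
o=np.zeros((400,780,3),np.uint8);o[:340,:400]=A;o[:,410:777]=B
cv2.imwrite('pics/crop1.png',o[:,:,::-1])
E
```

```text
table 0.9151785603527287
guard top 633 ((671.6630249023438, -121.46256256103516), (174.16819763183594, 166.51187133789062), 71.8068618774414) [[565.0, -178.0], [724.0, -230.0], [778.0, -65.0], [620.0, -13.0]] 130.00267784810796
gate 135 140 ((461.822509765625, 237.99124145507812), (40.8159065246582, 11.895635604858398), 22.465513229370117) [[441.0, 236.0], [445.0, 225.0], [483.0, 240.0], [478.0, 251.0]] [141.08347604 160.74712727 164.52675516]
gate 100 270 ((470.2674865722656, 242.61172485351562), (144.4583740234375, 18.811513900756836), 26.042970657348633) [[401.0, 219.0], [410.0, 202.0], [539.0, 266.0], [531.0, 283.0]] [102.46860434 118.8435879  127.47428717]
gate 30 261 ((472.47344970703125, 237.6563262939453), (144.42330932617188, 24.10795783996582), 26.412214279174805) [[402.0, 216.0], [413.0, 195.0], [543.0, 259.0], [532.0, 281.0]] [32.41824033 47.27849645 57.34289927]
match [406.53989674  51.15301144  15.49924601]
tube [ 397.2741021  -373.12912379   29.77749352]
```

View pics/crop1.png

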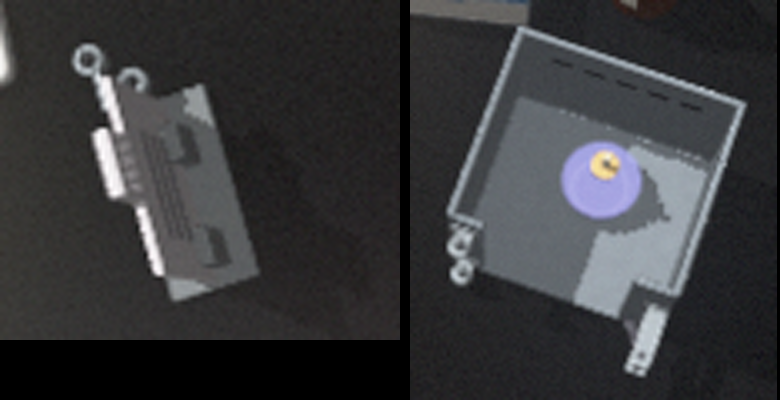

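Call:
move_arm(motion=[[0,0,2.32,-0.33,-0.222,-0.05,0.0854],[0,0,2.32,-0.33,-0.222,-0.05,0.0854],[0,0,2.32,-0.33,-0.222,-0.05,0.0854],[0,0,2.32,-0.33,-0.222,-0.05,0.0854],[0,0,2.32,-0.33,-0.222,-0.05,0.0854],[0,0,2.32,-0.33,-0.222,-0.05,0.0854],[0,0,2.32,-0.33,-0.222,-0.05,0.0854],[0,0,2.32,-0.33,-0.222,-0.05,0.0854]])

```text
clock: 1.15
eef_pos: [463.6, 237.7, 281.4]
tcp_rot: [3.141, 0.0, 1.226]
contact_force: [-0.7, 0.4, -0.7]
opening: 0.998
grasp_force: 0.0
```

Call:
move_arm(motion=[[0,0,0.8,0,0,0,0.0854],[0,0,0.8,0,0,0,0.0854],[0,0,0.8,0,0,0,0.0854],[0,0,0.8,0,0,0,0.0854],[0,0,0.8,0,0,0,0.0854],[0,0,0.8,0,0,0,0.0854]])

```text
clock: 1.9
eef_pos: [462.4, 239.5, 281.1]
tcp_rot: [-3.142, 0.0, 0.435]
contact_force: [-0.1, 0.5, -0.2]
opening: 0.995
grasp_force: 0.0
```

```bash
python3 - <<'E'
from h import *
s=sensors.sense();print(s['eef_pos'],s['tcp_rot'],s['qpos'])
p,im,d=shot('wrist','w1');W=cloud(p,d)
w=W.reshape(-1,3)
def rect(m,name):
    q=w[m];r=cv2.minAreaRect(q[:,:2].astype(np.float32));c=np.cov(q[:,:2].T);e=np.linalg.eigh(c)[1][:,1]
    print(name,len(q),np.round(r[0],1),np.round(r[1],1),round(r[2],1),'med',np.round(np.median(q,0),1),'ang',np.degrees(np.arctan2(e[1],e[0])))
near=(abs(w[:,0]-470)<110)&(abs(w[:,1]-240)<90)
rect(near&(w[:,2]>152)&(w[:,2]<175),'tab')
rect(near&(w[:,2]>110)&(w[:,2]<132),'plate')
rect(near&(w[:,2]>42)&(w[:,2]<52),'posts')
rect(near&(w[:,2]>5)&(w[:,2]<12),'base')
cv2.imwrite('pics/w1.png',im[:,:,::-1])
E
```

```text
[462.38378992 239.47582138 281.08666918] [-3.14158871e+00  4.00012828e-04  4.35293593e-01] [4.74983542e-01 1.42648112e-01 1.79645577e+00 2.12348667e-05
 1.20288831e+00 1.61047864e+00]
tab 564 [461.5 241.2] [39.7 11.1] 21.4 med [463.1 241.4 162.7] ang -159.72489724359235
plate 804 [469.2 245.1] [143.5  17. ] 25.7 med [503.5 258.  123.9] ang -156.87879727590442
posts 582 [451.7 237.2] [92.9 29.9] 20.0 med [477.  239.8  48.8] ang -162.42077297480031
base 2802 [459.  239.8] [131.1  60.1] 20.2 med [464.  244.4   8.8] ang -161.56602394124909
```

View pics/w1.png

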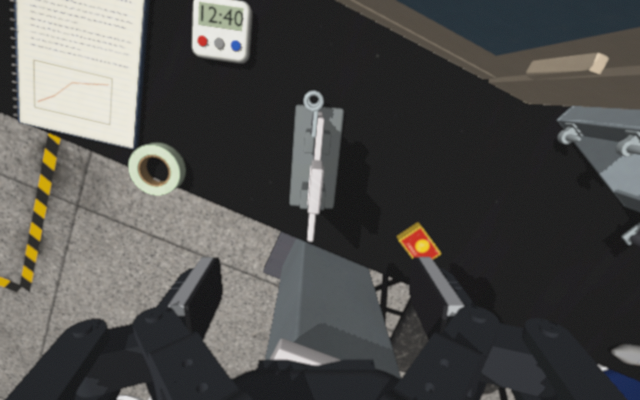

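The wrist view shows the rest seen from above at (318,158), with the tab at (316,188) and a knuckle at (313,100). The base measures 131x60, as given. The tab top is at z≈162.7, and 164.5 from the top camera. Both agree with the expected 162. Now I'll grasp.

Call:
move_arm(motion=[[0,0,0.083,0,-0.0017,0.05,0.0854],[0,0,0.083,0,-0.0017,0.1,0.0854],[0,0,0.083,0,-0.0017,0.14,0.0854],[0,0,0.083,0,-0.0017,0.154,0.0854],[0,0,0.083,0,-0.0017,0.154,0.0854],[0,0,0.083,0,-0.0017,0.154,0.0],[0,0,0.083,0,-0.0017,0.154,0.0],[0,0,0.083,0,-0.0017,0.154,0.0]], grip_force=60)

```text
clock: 2.95
eef_pos: [462.3, 241.3, 128.2]
tcp_rot: [-3.141, -0.002, 0.352]
contact_force: [0.3, 0.2, 0.4]
opening: 0.377
grasp_force: 0.0
```

Call:
move_arm(motion=[[0,0,0,0,0,0,0.0],[0,0,0,0,0,0,0.0],[0,0,0,0,0,0,0.0],[0,0,0,0,0,0,0]])

```text
clock: 3.45
eef_pos: [462.2, 241.1, 127.8]
tcp_rot: [3.141, -0.001, 0.352]
contact_force: [-1.6, -1.6, 6.0]
opening: 0.106
grasp_force: 59.6
```

```bash
python3 - <<'E'
from h import *
s=sensors.sense();print({k:np.round(v,3) for k,v in s.items()})
E
```

```text
{'clock': np.float64(3.45), 'qpos': array([ 0.478,  0.322,  1.946, -0.   ,  0.872,  1.697]), 'qvel': array([-0.   , -0.003, -0.   ,  0.001,  0.001,  0.001]), 'joint_efforts': array([ 6.5300e-01, -4.8303e+01, -2.5892e+01,  3.7400e-01, -3.5600e-01,
       -4.1000e-02]), 'eef_pos': array([462.185, 241.1  , 127.78 ]), 'tcp_rot': array([ 3.141e+00, -1.000e-03,  3.520e-01]), 'contact_force': array([-1.626, -1.618,  5.985]), 'wrist_torque': array([-0.366,  0.012, -0.056]), 'grasp_force': np.float64(59.561), 'opening': np.float64(0.106)}
```

Call:
move_arm(motion=[[0,0,0,0,0,-0.03,0],[0,0,0,0,0,-0.08,0],[0,0,0,0,0,-0.112,0],[0,0,0.17,-0.013,0.058,-0.112,0],[0,0,0.34,-0.026,0.116,-0.112,0],[0,0,0.51,-0.039,0.174,-0.112,0],[0,0,0.673,-0.052,0.231,-0.112,0],[0,0,0.673,-0.052,0.231,-0.112,0]])

```text
clock: 4.45
eef_pos: [492.4, 2.8, 238.9]
tcp_rot: [3.141, 0.0, -0.328]
contact_force: [-0.0, -0.2, -2.7]
opening: 0.107
grasp_force: 60.3
```

Call:
move_arm(motion=[[0,0,0,0,0,0,0],[0,0,0,0,0,0,0],[0,0,0,0,0,0,0]])

```text
clock: 4.82
eef_pos: [492.5, 7.4, 239.2]
tcp_rot: [-3.142, 0.0, -0.319]
contact_force: [-0.7, 0.2, -2.3]
opening: 0.108
grasp_force: 60.3
```

```bash
python3 - <<'E'
from h import *
s=sensors.sense();print(s['eef_pos'],s['tcp_rot'],s['opening'],s['grasp_force'])
p,im,d=shot('wrist','w2')
E
```

```text
[492.45230631   7.39699962 239.19493471] [-3.14154380e+00  2.54562826e-04 -3.19046104e-01] 0.10753951022534823 60.28220772743225
```

View pics/w2.png

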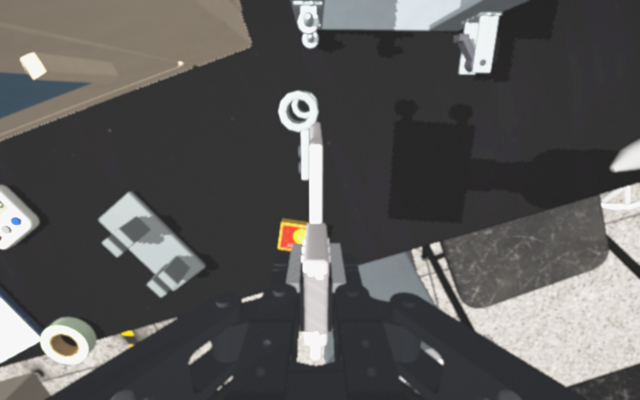

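The held gate's upper knuckle is at (298,110). The guard's upper boss and pin are at about (307,18), the lower at about (310,40), and the catch at (470,45). I'll zoom in on these.

```bash
python3 - <<'E'
from h import *
p,im,d=pickle.load(open('pics/w2.pkl','rb'));W=cloud(p,d)
A=cv2.resize(im[0:60,270:350],(640,480),interpolation=cv2.INTER_CUBIC)
cv2.imwrite('pics/c2.png',A[:,:,::-1])
for v in range(2,50,3):print(v,[tuple(W[v,u].round().astype(int)) for u in range(295,325,5)])
print('kn')
for v in (92,96,104,110,118,126):print(v,[tuple(W[v,u].round().astype(int)) for u in range(278,322,6)])
# ring of top knuckle
w=W[80:140,265:320].reshape(-1,3);Z=w[:,2];print(np.percentile(Z,[50,60,70,80,90,95]))
k=w[(Z>222)&(Z<242)&True];r=cv2.minEnclosingCircle(k[:,:2].astype(np.float32));print(len(k),r)
E
```

```text
2 [(np.int64(632), np.int64(-21), np.int64(115)), (np.int64(631), np.int64(-25), np.int64(114)), (np.int64(629), np.int64(-28), np.int64(115)), (np.int64(628), np.int64(-32), np.int64(114)), (np.int64(627), np.int64(-35), np.int64(113)), (np.int64(626), np.int64(-38), np.int64(114))]
5 [(np.int64(631), np.int64(-21), np.int64(109)), (np.int64(630), np.int64(-24), np.int64(109)), (np.int64(629), np.int64(-28), np.int64(110)), (np.int64(627), np.int64(-31), np.int64(109)), (np.int64(626), np.int64(-35), np.int64(109)), (np.int64(625), np.int64(-38), np.int64(111))]
8 [(np.int64(633), np.int64(-20), np.int64(93)), (np.int64(628), np.int64(-24), np.int64(109)), (np.int64(626), np.int64(-27), np.int64(111)), (np.int64(626), np.int64(-31), np.int64(110)), (np.int64(624), np.int64(-34), np.int64(111)), (np.int64(625), np.int64(-38), np.int64(101))]
11 [(np.int64(633), np.int64(-20), np.int64(81)), (np.int64(626), np.int64(-23), np.int64(109)), (np.int64(624), np.int64(-26), np.int64(111)), (np.int64(623), np.int64(-30), np.int64(110)), (np.int64(622), np.int64(-33), np.int64(110)), (np.int6
[... 5099 characters left out ...]
)), (np.int64(545), np.int64(8), np.int64(1)), (np.int64(558), np.int64(-9), np.int64(231)), (np.int64(557), np.int64(-12), np.int64(232)), (np.int64(539), np.int64(-12), np.int64(1))]
126 [(np.int64(545), np.int64(37), np.int64(1)), (np.int64(543), np.int64(30), np.int64(2)), (np.int64(557), np.int64(0), np.int64(232)), (np.int64(556), np.int64(-3), np.int64(234)), (np.int64(555), np.int64(-5), np.int64(231)), (np.int64(554), np.int64(-8), np.int64(232)), (np.int64(547), np.int64(-8), np.int64(156)), (np.int64(530), np.int64(-9), np.int64(0))]
[nan nan nan nan nan nan]
929 ((559.7744140625, -5.8495893478393555), 11.187531471252441)<stdin>:5: RuntimeWarning: invalid value encountered in cast
```

View pics/c2.png

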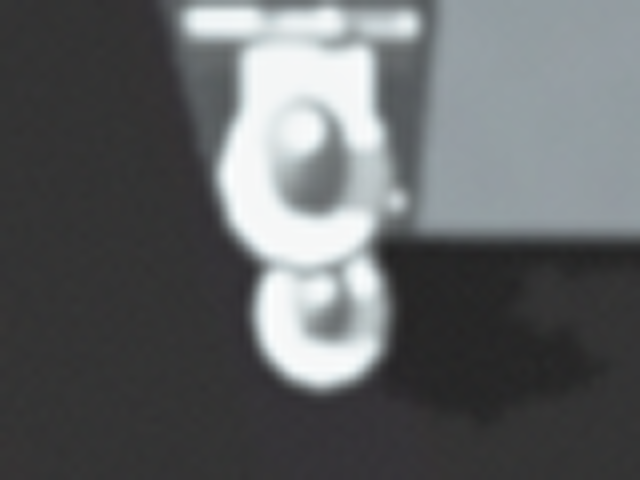

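The crop shows the upper pin tip at (307.5,16) and the lower at (309.7,36), both clear. Next I'll compute the exact offset between the pins and the knuckle in this one view.

```bash
cat >> h.py <<'E'
def ray(p,u,v,z):
    K=np.array(p['camera_matrix'],float);T=np.array(p['world_from_camera'])
    r=cv2.undistortPoints(np.array([[[u,v]]],float),K,np.array([p['k1'],0,0,0,0.]))[0,0]
    dv=T[:3,:3]@[r[0],r[1],1];return T[:3,3]+dv*(z-T[2,3])/dv[2]
def circ(q,R,c):
    from scipy.optimize import least_squares
    return least_squares(lambda x:np.hypot(q[:,0]-x[0],q[:,1]-x[1])-R,c,loss='soft_l1').x
E
python3 - <<'E'
from h import *
p,im,d=pickle.load(open('pics/w2.pkl','rb'));W=cloud(p,d)
print('tips',ray(p,307.4,16.1,128),ray(p,309.6,36.2,45))
def edge(m,z,sel,R,c):
    cs=max(cv2.findContours(m.astype(np.uint8),cv2.RETR_EXTERNAL,cv2.CHAIN_APPROX_NONE)[0],key=len)[:,0]
    q=np.array([ray(p,u,v,z)[:2] for u,v in cs if sel(u,v)]);return circ(q,R,c),len(q)
z=np.nan_to_num(W[:,:,2])
m=(z>215)&(z<245);m[:,:]&=True;m[130:]=0
print('knuckle top',edge(m,232,lambda u,v:v<112 or (u<300 and v<125),9,[562,-7]))
m=(z>104)&(z<130);m[:,:290]=0;m[:,325:]=0;m[50:]=0
print('upper boss',edge(m,110,lambda u,v:v>20 ,8,[616,-26]))
m=(z>22)&(z<47);m[:,:300]=0;m[:,322:]=0;m[:30]=0;m[52:]=0
print('lower boss',edge(m,27,lambda u,v:v>40,8,[616,-26]))
# top view: hem lines
p,im,d=pickle.load(open('pics/top0.pkl','rb'));W=cloud(p,d);z=np.nan_to_num(W[:,:,2])
m=(z>112)&(z<140);m[:90]=0;m[215:]=0;m[:,:306]=0;m[:,412:]=0
cs=max(cv2.findContours(m.astype(np.uint8),cv2.RETR_EXTERNAL,cv2.CHAIN_APPROX_NONE)[0],key=len)[:,0]
q=np.array([ray(p,u,v,131)[:2] for u,v in cs])
R=lambda a:np.array([[np.cos(a),-np.sin(a)],[np.sin(a),np.cos(a)]])
from scipy.optimize import least_squares
# back edge x=75, left y=85, right y=-85
def res(x):
    l=(q-x[:2])@R(x[2]);o=np.minimum.reduce([abs(l[:,0]-75),abs(l[:,1]-85),abs(l[:,1]+85)]);return np.where(l[:,0]>-65,o,0)
s=least_squares(res,[672,-121,-.32],loss='soft_l1');print('guard',s.x,np.degrees(s.x[2]),'pin',s.x[:2]+R(s.x[2])@[-88,72],'med res',np.median(res(s.x)))
E
```

```text
tips [617.36765189 -26.22951439 128.        ] [616.84486591 -26.18754704  45.        ]
knuckle top (array([629.79273577,  78.88936891]), 348)
upper boss (array([616.95141035, -26.24561736]), 34)
lower boss (array([617.17371037, -26.24352485]), 21)
guard [ 6.71491857e+02 -1.21392951e+02 -3.18119202e-01] -18.226887648401267 pin [610.42743381 -25.48082373] med res 2.6587167074865192
```

```bash
python3 - <<'E'
from h import *
p,im,d=pickle.load(open('pics/w2.pkl','rb'));W=cloud(p,d)
z=np.nan_to_num(W[:,:,2]);m=(z>215)&(z<245);m[130:]=0;m[:80]=0;m[:,:270]=0;m[:,325:]=0
cs=max(cv2.findContours(m.astype(np.uint8),cv2.RETR_EXTERNAL,cv2.CHAIN_APPROX_NONE)[0],key=len)[:,0]
q=np.array([ray(p,u,v,231.5)[:2] for u,v in cs if v<112]);print('kn top',circ(q,9,[562,-7]),len(q))
m=(z>135)&(z<160);m[140:]=0;m[:80]=0;m[:,:270]=0;m[:,325:]=0
# guard yaw: right wall/left wall inner-outer, front jamb face points
w=W[0:60,300:560].reshape(-1,3)
from numpy.linalg import eigh
# doorway front bottom edge: base-plate front edge
b=[]
for u in range(330,440,4):
    col=np.nan_to_num(W[:70,u,2]);v=np.argmax(col<1.8) if (col<1.8).any() else -1
    b.append(np.append(ray(p,u,v-.5,3)[:2],v))
b=np.array(b);f=np.polyfit(b[:,1],b[:,0],1);print(b[::6].round(1).tolist(),'front edge yaw',np.degrees(-np.arctan(f[0])))
E
```

```text
kn top [561.70981861  -5.63138647] 57
[[622.4, -50.0, 30.0], [615.4, -74.3, 29.0], [606.6, -98.1, 30.0], [598.8, -122.3, 30.0], [591.0, -146.4, 30.0]] front edge yaw -16.836833568379753
```

Call:
move_arm(motion=[[0,0,0,0,0,0.04,0],[0,0,0,0,0,0.072,0],[0,0,0,0,0,0.072,0],[0,0,0,0.02,0.001,0.072,0],[0,0,0,0.045,0.0014,0.072,0],[0,0,0,0.058,0.0014,0.072,0],[0,0,0,0.058,0.0014,0.072,0],[0,0,0,0.058,0.0014,0.072,0]])

```text
clock: 5.88
eef_pos: [546.3, -13.1, 167.4]
tcp_rot: [3.141, 0.001, -0.321]
contact_force: [-0.5, 0.2, -2.3]
opening: 0.105
grasp_force: 60.3
```

```bash
python3 - <<'E'
from h import *
s=sensors.sense();print(s['eef_pos'],s['tcp_rot'],s['contact_force'])
p,im,d=shot('wrist','w3');W=cloud(p,d);z=np.nan_to_num(W[:,:,2])
cv2.imwrite('pics/c3.png',cv2.resize(im[60:160,250:370],(720,600),interpolation=cv2.INTER_CUBIC)[:,:,::-1])
E
```

```text
[546.33512257 -13.0571772  167.39112177] [ 3.14142178e+00  8.59984992e-04 -3.21082297e-01] [-0.516127    0.19495681 -2.29577156]
```

View pics/c3.png

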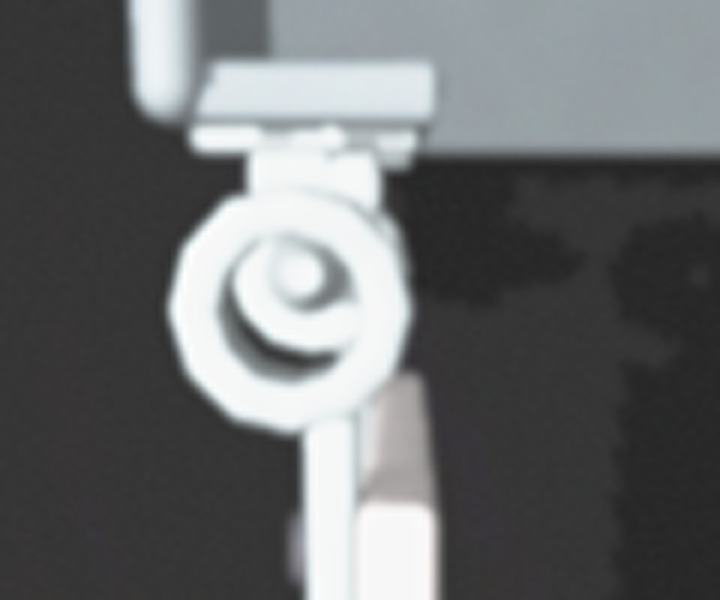

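The pin tip shows inside the upper knuckle's hole: the tip is at crop (303,268) and the ring centre at crop (291,308). Computing the leftover offset with parallax removed.

```bash
python3 - <<'E'
from h import *
p,im,d=pickle.load(open('pics/w3.pkl','rb'))
f=lambda x,y:(250+(x+.5)/6-.5,60+(y+.5)/6-.5)
k=ray(p,*f(291,308),159.5);t=ray(p,*f(303,268),128);h=ray(p,*f(290,306),159.5)
print('ring',k,'tip',t,'d',t-k)
a=-.321;D=(t-k)[:2];print('tool x',D@[np.cos(a),np.sin(a)],'tool y',D@[np.sin(a),-np.cos(a)])
E
```

```text
ring [615.97132758 -26.33003016 159.5       ] tip [617.81708979 -26.43478466 128.        ] d [  1.84576221  -0.10475449 -31.5       ]
tool x 1.78453305711198 tool y -0.48296316931789773
```

Call:
move_arm(motion=[[0,0,0,0.0016,-0.0004,0,0],[0,0,0,0.0016,-0.0004,0.006,0],[0,0,0,0.0016,-0.0004,0.012,0],[0,0,0,0.0016,-0.0004,0.017,0],[0,0,0,0.0016,-0.0004,0.021,0],[0,0,0,0.0016,-0.0004,0.025,0],[0,0,0,0.0016,-0.0004,0.025,0]])

```text
clock: 6.8
eef_pos: [548.6, -13.4, 141.9]
tcp_rot: [3.141, 0.001, -0.321]
contact_force: [0.3, 0.6, -2.8]
opening: 0.109
grasp_force: 60.3
```

Call:
move_arm(motion=[[0,0,0,0,0,0.003,0],[0,0,0,0,0,0.006,0],[0,0,0,0,0,0.008,0],[0,0,0,0,0,0.0095,0],[0,0,0,0,0,0.01,0]])

```text
clock: 7.42
eef_pos: [548.8, -13.5, 132.2]
tcp_rot: [3.142, 0.0, -0.321]
contact_force: [0.7, 0.4, -3.0]
opening: 0.106
grasp_force: 60.3
```

```bash
python3 - <<'E'
from h import *
s=sensors.sense();print(s['eef_pos'],s['tcp_rot'],s['contact_force'],s['wrist_torque'])
p,im,d=shot('wrist','w4');W=cloud(p,d);z=np.nan_to_num(W[:,:,2])
a=cv2.resize(im[60:160,250:370],(400,333),interpolation=cv2.INTER_CUBIC)
p2,i2,d2=shot('scene','s4');b=cv2.resize(i2[160:260,300:420],(400,333),interpolation=cv2.INTER_CUBIC)
cv2.imwrite('pics/c4.png',np.hstack([a,b])[:,:,::-1])
r=z[70:130,270:330];print('knuckle top z',np.median(r[(r>100)&(r<150)]))
E
```

```text
[548.80158473 -13.47224834 132.17178207] [ 3.14151491e+00  9.51292601e-05 -3.21186590e-01] [ 0.65139769  0.44817847 -3.03874594] [ 0.00919812  0.04741193 -0.01584311]
knuckle top z 125.25436789482282
```

View pics/c4.png

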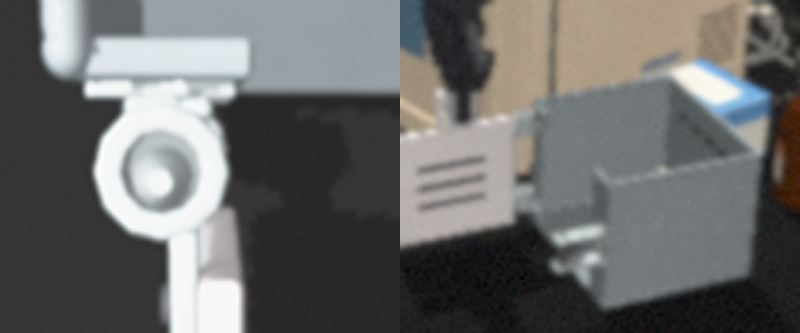

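The pin is centred in the upper knuckle, and the knuckle top reads z≈125 (124 when seated). I'll ease the grip into a loose cage so the gate hangs freely, then begin the swing.

Call:
move_arm(motion=[[0,0,0,0,0,0,0.018],[0,0,0,0,0,0,0.018],[0,0,0,0,0,0,0.018],[0,0,0,0,0,0,0.018]], grip_force=30)

```text
clock: 8.02
eef_pos: [548.9, -13.4, 132.4]
tcp_rot: [-3.142, -0.0, -0.321]
contact_force: [-0.5, -0.6, -0.1]
opening: 0.205
grasp_force: 0.0
```

```bash
python3 - <<'E'
from h import *
s=sensors.sense();print(s['eef_pos'],s['tcp_rot'],s['contact_force'],s['opening'])
p,im,d=shot('wrist','w5');W=cloud(p,d);z=np.nan_to_num(W[:,:,2])
r=z[70:130,270:330];print('knuckle top z',np.median(r[(r>100)&(r<150)]))
E
```

```text
[548.8975336  -13.44522472 132.37641007] [-3.14154439e+00 -1.72855051e-04 -3.21169998e-01] [-0.48086507 -0.6064719  -0.06046333] 0.20536825418084942
knuckle top z 125.1788919943971
```

Call:
move_arm(motion=[[0,0,-0.12,0.0015,0.0084,0,0.018],[0,0,-0.24,0.0039,0.0166,0,0.018],[0,0,-0.36,0.0074,0.0245,0,0.018],[0,0,-0.48,0.0117,0.0319,0,0.018],[0,0,-0.6,0.0169,0.0387,0,0.018],[0,0,-0.6,0.0169,0.0387,0,0.018]])

```text
clock: 8.82
eef_pos: [552.8, -55.9, 132.3]
tcp_rot: [3.141, -0.0, 0.277]
contact_force: [-0.1, -0.4, -0.1]
opening: 0.21
grasp_force: 0.0
```

Call:
move_arm(motion=[[0,0,-0.12,0.0015,0.0084,0,0.018],[0,0,-0.24,0.0039,0.0166,0,0.018],[0,0,-0.36,0.0074,0.0245,0,0.018],[0,0,-0.48,0.0117,0.0319,0,0.018],[0,0,-0.6,0.0169,0.0387,0,0.018],[0,0,-0.7,0.0219,0.0438,0,0.018],[0,0,-0.8,0.0272,0.0485,0,0.018],[0,0,-0.8,0.0272,0.0485,0,0.018]])

```text
clock: 9.82
eef_pos: [592.3, -94.5, 132.2]
tcp_rot: [3.142, -0.0, 1.076]
contact_force: [-0.2, 0.2, -0.5]
opening: 0.211
grasp_force: 0.0
```

```bash
python3 - <<'E'
from h import *
s=sensors.sense();print(s['eef_pos'],s['tcp_rot'],s['contact_force'],s['qpos'])
p,im,d=shot('wrist','w6');p2,i2,d2=shot('scene','s6')
a=cv2.resize(im,(480,300));b=cv2.resize(i2[160:270,300:420],(320,293),interpolation=cv2.INTER_CUBIC)
o=np.zeros((300,800,3),np.uint8);o[:,:480]=a;o[:293,480:]=b
cv2.imwrite('pics/c6.png',o[:,:,::-1])
E
```

```text
[592.33004307 -94.47007093 132.22287456] [ 3.14153960e+00 -4.72687134e-05  1.07575623e+00] [-0.24707584  0.21668891 -0.50546959] [-1.60673218e-01  4.23507026e-01  1.77319643e+00  3.36120952e-05
  9.44823568e-01  3.34347184e-01]
```

View pics/c6.png

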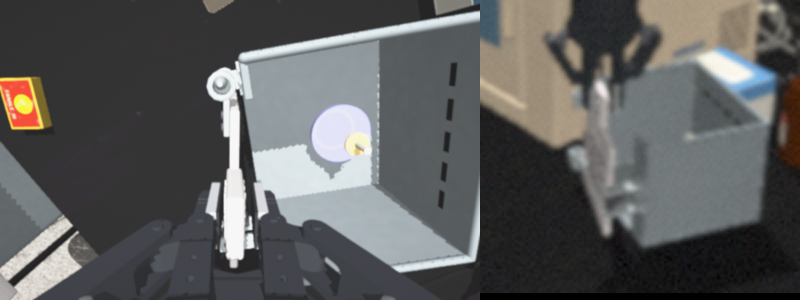

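The gate is caged and nearly shut, with both knuckles seated and the pawl just ahead of the free edge. Now I'll push slowly past the catch.

Call:
move_arm(motion=[[0,0,-0.06,0.0006,0.0042,0,0.018],[0,0,-0.12,0.0015,0.0084,0,0.018],[0,0,-0.18,0.0026,0.0126,0,0.018],[0,0,-0.22,0.0035,0.0153,0,0.018],[0,0,-0.22,0.0035,0.0153,0,0.018]])

```text
clock: 10.55
eef_pos: [607.1, -98.5, 132.3]
tcp_rot: [-3.141, -0.0, 1.296]
contact_force: [0.3, 0.4, 0.1]
opening: 0.218
grasp_force: 0.1
```

```bash
cat > look.py <<'E'
from h import *
import sys
s=sensors.sense();print(s['eef_pos'],s['tcp_rot'],s['contact_force'])
p,im,d=shot('top','t'+sys.argv[1]);p2,i2,d2=shot('scene','s'+sys.argv[1])
b=cv2.resize(i2[170:260,325:415],(400,400),interpolation=cv2.INTER_CUBIC);a=cv2.resize(im[140:220,310:390],(400,400),interpolation=cv2.INTER_CUBIC)
cv2.imwrite('pics/c%s.png'%sys.argv[1],np.hstack([a,b])[:,:,::-1])
# edge plane: scene cloud points on gate outer face in guard frame (pin-based)
W=cloud(p2,d2).reshape(-1,3);a=-.317;x=W[:,:2]-[618,-27.3]
gx=x@[np.cos(a),np.sin(a)]-88;gy=x@[-np.sin(a),np.cos(a)]+72
m=(gx>-130)&(gx<-60)&(gy>-70)&(gy<55)&(W[:,2]>85)&(W[:,2]<122)
for lo in range(-70,50,20):
    k=m&(gy>=lo)&(gy<lo+20)
    if k.sum()>5:print(lo,k.sum(),np.percentile(gx[k],[10,50,90]).round(1))
E
python3 look.py 7
```

```text
[607.06426061 -98.54206377 132.25627536] [-3.14144046e+00 -9.17425783e-06  1.29649775e+00] [0.26670562 0.40406235 0.11135082]
-70 53 [-84.6 -82.3 -75.9]
-50 31 [-84.3 -83.2 -81.9]
-30 34 [-84.9 -83.7 -82.4]
-10 33 [-84.7 -83.4 -81.6]
10 26 [-84.3 -83.4 -82.5]
30 34 [-87.3 -83.9 -82.4]
```

View pics/c7.png

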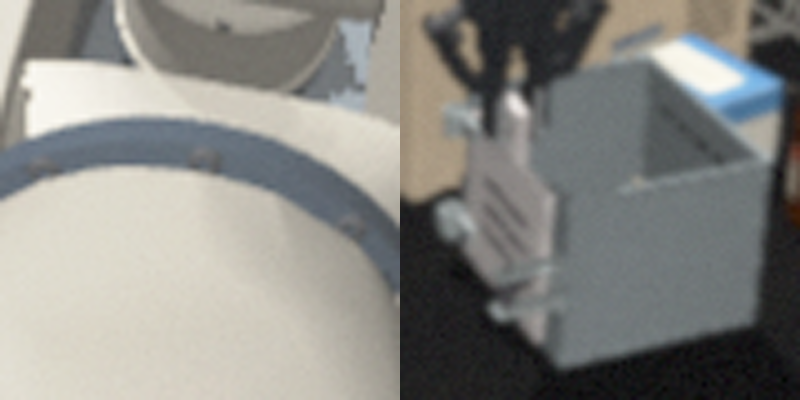

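The scene view shows the gate shut across the doorway, with its outer face at guard x≈-83. The top view is blocked by the arm. I'll push slightly further, then tug back to test the latch.

Call:
move_arm(motion=[[0,0,-0.01,0.0001,0.0007,0,0.018],[0,0,-0.02,0.0002,0.0014,0,0.018],[0,0,-0.03,0.0003,0.0021,0,0.018],[0,0,-0.03,0.0003,0.0021,0,0.018]])

```text
clock: 11.15
eef_pos: [607.3, -98.4, 132.1]
tcp_rot: [-3.137, -0.0, 1.328]
contact_force: [-8.5, 3.6, 7.1]
opening: 0.211
grasp_force: 4.7
```

```bash
python3 look.py 8
```

```text
[607.30216136 -98.43006285 132.05569275] [-3.13703730e+00 -8.97737667e-05  1.32849321e+00] [-8.45765125  3.61396975  7.08377703]
-70 52 [-84.  -82.5 -77.1]
-50 32 [-84.3 -83.5 -82.2]
-30 30 [-84.4 -83.3 -81.9]
-10 32 [-84.1 -83.1 -81.8]
10 31 [-84.4 -83.4 -82.2]
30 32 [-88.  -84.1 -82. ]
```

Call:
move_arm(motion=[[0,0,0.06,-0.0003,-0.0043,0,0.018],[0,0,0.12,-0.0004,-0.0086,0,0.018],[0,0,0.16,-0.0004,-0.0114,0,0.018],[0,0,0.19,-0.0002,-0.0136,0,0.018],[0,0,0.19,-0.0002,-0.0136,0,0.018]])

```text
clock: 11.88
eef_pos: [596.3, -96.1, 132.3]
tcp_rot: [3.141, -0.0, 1.139]
contact_force: [-0.2, -0.6, -0.7]
opening: 0.208
grasp_force: 0.0
```

```bash
python3 look.py 9
```

```text
[596.27844526 -96.06372468 132.33998289] [ 3.14115791e+00 -1.85629872e-05  1.13882918e+00] [-0.22661813 -0.61675764 -0.662593  ]
-70 68 [-90.5 -87.4 -76. ]
-50 31 [-90.3 -89.2 -88.1]
-30 27 [-89.1 -88.4 -87.4]
-10 29 [-88.5 -87.2 -86.6]
10 23 [-87.4 -86.6 -85.4]
30 15 [-88.5 -85.5 -83.9]
```

Call:
move_arm(motion=[[0,0,0.02,0,-0.0015,0,0.018],[0,0,0.04,-0.0002,-0.0029,0,0.018],[0,0,0.04,-0.0002,-0.0029,0,0.018]])

```text
clock: 12.35
eef_pos: [594.8, -95.2, 132.7]
tcp_rot: [3.139, -0.001, 1.098]
contact_force: [5.3, -0.6, -1.9]
opening: 0.208
grasp_force: 2.7
```

```bash
python3 look.py 10
```

```text
[594.79305727 -95.16872245 132.7012292 ] [ 3.13860413e+00 -9.12556020e-04  1.09797550e+00] [ 5.31872394 -0.55548059 -1.85280541]
-70 64 [-91.2 -88.2 -76.1]
-50 31 [-90.9 -89.7 -89. ]
-30 27 [-90.5 -89.4 -88.3]
-10 27 [-89.5 -88.1 -86.7]
10 20 [-88.1 -87.1 -86.1]
30 13 [-87.3 -85.8 -84.8]
```

The gate stops about 6 mm back and resists at 5 N, so the catch holds. Next I'll push it fully shut, centre the fingers, open them and rise clear.

Call:
move_arm(motion=[[0,0,-0.06,0.0006,0.0042,0,0.018],[0,0,-0.12,0.0015,0.0084,0,0.018],[0,0,-0.18,0.0026,0.0126,0,0.018],[0,0,-0.2,0.003,0.0139,0,0.018],[0,0,-0.2,0.003,0.0139,0,0.018],[0,0,-0.15,0.002,0.0105,0,0.018],[0,0,-0.15,0.002,0.0105,0,0.03],[0,0,-0.15,0.002,0.0105,0,0.03]])

```text
clock: 13.45
eef_pos: [603.7, -98.0, 132.3]
tcp_rot: [3.141, 0.0, 1.249]
contact_force: [-0.1, 0.2, -1.5]
opening: 0.355
grasp_force: 0.0
```

Call:
move_arm(motion=[[0,0,0,0,0,-0.01,0.03],[0,0,0,0,0,-0.03,0.03],[0,0,0,0,0,-0.06,0.03],[0,0,0,0,0,-0.1,0.03],[0,0,0,0,0,-0.13,0.03],[0,0,0,0,0,-0.13,0.03],[0,0,0,0,0,-0.13,0.03],[0,0,0,0,0,-0.13,0.03]])

```text
clock: 14.45
eef_pos: [603.0, -97.9, 261.1]
tcp_rot: [-3.14, 0.0, 1.249]
contact_force: [-0.7, -0.3, 0.7]
opening: 0.353
grasp_force: 0.0
```

```bash
python3 look.py 11; python3 - <<'E'
from h import *
p,im,d=shot('wrist','w11');W=cloud(p,d);w=W.reshape(-1,3);a=-.317;x=w[:,:2]-[617.5,-26.8]
gx=x@[np.cos(a),np.sin(a)]-88;gy=x@[-np.sin(a),np.cos(a)]+72
# pawl points between/above ears
m=(gx>-125)&(gx<-78)&(gy<-50)&(gy>-90)&(w[:,2]>55)&(w[:,2]<90);print('catch pts',m.sum())
for y in range(-90,-50,5):
    k=m&(gy>=y)&(gy<y+5)
    if k.sum()>3:print(y,k.sum(),np.percentile(gx[k],[2,50,98]).round(1),np.median(w[k,2]).round(1))
k=(gx>-100)&(gx<-70)&(gy>40)&(gy<90)&(w[:,2]>118)&(w[:,2]<129);print('knuckle z',np.median(w[k,2]),k.sum())
p,im,d=pickle.load(open('pics/t11.pkl','rb'));_,i0,_=pickle.load(open('pics/top0.pkl','rb'))
for n,(u,v) in dict(match=(287,255),tube=(456,263),lamp=(361,146)).items():
    print(n,np.abs(im[v-15:v+15,u-20:u+20].astype(int)-i0[v-15:v+15,u-20:u+20]).mean())
E
```

```text
[603.02338013 -97.87747306 261.12862507] [-3.13966557e+00  3.45329519e-04  1.24883154e+00] [-0.72097095 -0.33027931  0.72998749]
-70 55 [-83.7 -81.  -75.8]
-50 33 [-84.2 -82.6 -81.4]
-30 30 [-83.8 -82.8 -81.6]
-10 33 [-84.8 -82.9 -81.6]
10 31 [-84.4 -83.5 -81.8]
30 27 [-88.  -83.8 -82.7]
catch pts 741
-85 106 [-113.5  -98.3  -82.9] 82.8
-80 163 [-120.9  -97.1  -84. ] 83.0
-75 227 [-121.5 -107.8  -84.1] 82.7
-70 158 [-119.9 -104.3  -85.2] 74.3
-65 53 [-101.6  -97.2  -90.6] 73.5
-60 34 [-96.2 -93.  -90.6] 71.8
knuckle z 125.12019502539556 678
match 165.3525
tube 5.318611111111111
lamp 48.968333333333334
```

```bash
python3 - <<'E'
from h import *
im=pickle.load(open('pics/s11.pkl','rb'))[1];i0=pickle.load(open('pics/scene0.pkl','rb'))[1]
print(np.abs(im[228:246,258:280].astype(int)-i0[228:246,258:280]).mean(),np.abs(im[298:328,338:388].astype(int)-i0[298:328,338:388]).mean())
p,im,d=pickle.load(open('pics/w11.pkl','rb'));w=cloud(p,d).reshape(-1,3)
k=(w[:,2]>60)&(w[:,2]<82)&(abs(w[:,0]-680)<40)&(abs(w[:,1]+115)<50);print('lamp',k.sum(),np.median(w[k],0))
p,im,d=pickle.load(open('pics/w6.pkl','rb'));w=cloud(p,d).reshape(-1,3)
k=(w[:,2]>60)&(w[:,2]<82)&(abs(w[:,0]-680)<40)&(abs(w[:,1]+115)<50);print('lamp before',k.sum(),np.median(w[k],0))
print(order.sign_off())
E
```

```text
4.532828282828283 6.330666666666667
lamp 310 [ 694.60443755 -131.09320011   63.54263549]
lamp before 805 [ 694.31621852 -130.88627148   63.52482921]
the job is handed in; nothing more can be done
None
```

The gate is hung on both pins, swung shut and held by the catch (a tug back stopped after about 6 mm). The gripper is clear, the lamp, match box and tube show no movement, and I handed the job in at about 14.5 s.

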